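# Find the socket that fits and nip up the supply-end nut

### The job

Find the socket in the tray that fits the hex nut at the copper-tube end of the gas manifold, trying them on it as needed; push the fitting one fully down over that nut and turn the nut clockwise (seen from above) by about an eighth of a turn, leaving the other nuts, the jars and the spanner alone. Finish still gripping that socket, fully seated on the nut; the other two sockets must be standing upright in the tray at the end.

Things in the scene. Friction and masses are not known exactly. Their poses are not given: they have to be found in the camera images.
- manifold: Gas manifold, fixed: aluminium block 50 x 205 mm, top 40 mm up, foot flange 74 x 225 mm. Origin: centre of the underside; long side along its y, z up. A bent copper tube leaves its +y end 23 mm up (reaches y = 171 mm); the other end is plugged. Three outlets along the top, 65 mm apart, each with a steel washer (39 mm across, 3 mm thick) and a hex nut on it.
- supply_end (a point): Centre of the outlet at the copper-tube end, on the block's top face (65 mm from the manifold's origin along its +y, 40 mm up). The nut standing here is the one to tighten; which of the three sizes it is varies. A socket that is too small stops on the nut's top, about 13 mm short of full seating.
- nut_small_seat (a point): Centre of the underside of the small steel hex nut, 17 mm across flats, 19.6 mm across corners, 14 mm high, top 2.5 mm chamfered; it stands on its washer, 43 mm above the worktop, at any of the three outlets. z up; two corners lie on its x axis, flats face +y and -y; turns with the nut.
- nut_small (a joint): Turn of the small nut in rad, 0 at the start, growing clockwise seen from above; stiff (about 0.12 N m of friction), stays where it is left, stops only at 2.2.
- nut_medium_seat (a point): Centre of the underside of the medium steel hex nut, 21 mm across flats, 24.2 mm across corners, 14 mm high, top 2.5 mm chamfered; it stands on its washer, 43 mm above the worktop, at any of the three outlets. z up; two corners lie on its x axis, flats face +y and -y; turns with the nut.
- nut_medium (a joint): Turn of the medium nut in rad, 0 at the start, growing clockwise seen from above; stiff (about 0.12 N m of friction), stays where it is left, stops only at 2.2.
- nut_large_seat (a point): Centre of the underside of the large steel hex nut, 25 mm across flats, 28.9 mm across corners, 14 mm high, top 2.5 mm chamfered; it stands on its washer, 43 mm above the worktop, at any of the three outlets. z up; two corners lie on its x axis, flats face +y and -y; turns with the nut.
- nut_large (a joint): Turn of the large nut in rad, 0 at the start, growing clockwise seen from above; stiff (about 0.12 N m of friction), stays where it is left, stops only at 2.2.
- socket_small: Small steel socket, 68 mm high, 27 mm across, 0.1 to 0.18 kg, standing mouth down in any of three places 75 mm apart in the tray. Origin: centre of the underside, z up. Underneath a hex opening 18.6 mm across flats, 18 mm deep, corners on the x axis, flats facing +y and -y. It fits the 17 mm nut with 1.6 mm play (9 degrees either way); a smaller nut spins in it, a larger one will not enter.
- socket_small_grip (a point): Middle of the small socket's grip block, 49.5 mm above its underside. The block is 24 mm along x, 22 mm along y, from 31 to 68 mm above the underside; grip it across the 22 mm, from above, fingers closing along y.
- socket_medium: Medium steel socket, 68 mm high, 31.6 mm across, 0.1 to 0.18 kg, standing mouth down in any of three places 75 mm apart in the tray. Origin: centre of the underside, z up. Underneath a hex opening 22.6 mm across flats, 18 mm deep, corners on the x axis, flats facing +y and -y. It fits the 21 mm nut with 1.6 mm play (9 degrees either way); a smaller nut spins in it, a larger one will not enter.
- socket_medium_grip (a point): Middle of the medium socket's grip block, 49.5 mm above its underside. The block is 24 mm along x, 22 mm along y, from 31 to 68 mm above the underside; grip it across the 22 mm, from above, fingers closing along y.
- socket_large: Large steel socket, 68 mm high, 36.2 mm across, 0.1 to 0.18 kg, standing mouth down in any of three places 75 mm apart in the tray. Origin: centre of the underside, z up. Underneath a hex opening 26.6 mm across flats, 18 mm deep, corners on the x axis, flats facing +y and -y. It fits the 25 mm nut with 1.6 mm play (9 degrees either way); a smaller nut spins in it, a larger one will not enter.
- socket_large_grip (a point): Middle of the large socket's grip block, 49.5 mm above its underside. The block is 24 mm along x, 22 mm along y, from 31 to 68 mm above the underside; grip it across the 22 mm, from above, fingers closing along y.
- tray: Grey open tray fixed to the worktop, 230 mm along its x, 90 mm along its y, rim 12 mm high, walls 4 mm. Origin: centre of the underside; inner floor 4 mm up. The sockets stand in it.
- ferrule_jar: Small reagent jar 34 mm across, 42 mm high, origin under its centre; bystander behind the work.
- septa_jar: Reagent jar 48 mm across, 60 mm high, origin under its centre; bystander in front of the work.
- spanner: Open-ended spanner 175 mm long along its y, 25 mm wide, 6 mm thick, lying flat, origin under its middle; bystander behind the manifold.

How it is judged:
By the outcome, as a careful person would: the job done as asked, in the order asked, and still so for the second after the job is handed in, while the arm keeps its last pose, push and grip.
It also fails if it takes over 72 s, if anything falls off the work surface, if the arm or the gripper's body presses on something with over 40 N, if the wrist force passes 120 N, or if a joint passes its speed limit or range.

### The arm

A 7-joint arm with a two-finger parallel gripper is mounted at the origin on a cart in front of the work surface, level with it; the furniture and walls round the work are solid. World frame = base frame: x ahead of the robot, y to its left, z up, the work surface at z = 0. Lengths are in m, angles in rad, forces in N, time in s.
With the tool pointing down it reaches from about 0.35 to 0.9 m from the base axis. Payload 7.2 kg.
Tool frame: the origin (TCP) lies on the centre line of the jaws, within the pads' length; the fingertips stand 11 mm ahead of it and the grasp point (between the pads) lies 8 mm behind it; z points along the fingers, y is the line along which they close (so a half turn about z gives the same grasp; the last joint's range is limited). The gripper opens to 85 mm and grips with 20 to 120 N. Pads are 22 mm wide; open, the fingers measure 114 mm over their backs; the gripper's body (76 mm by 85 mm) begins 54 mm behind the grasp point. The pads swing forward as they close: fully open they stand 13 mm farther back than shut.
Start: joints at [1.173, 0.411, -0.013, 1.596, 0.006, 1.134, -0.082], TCP at [0.202, -0.591, 0.242] pointing down, gripper open.
Joint ranges: [-2.95, 2.95], [-0.29, 1.99], [-1.47, 1.44], [0.14, 2.54], [-1.03, 4.17], [0.13, 1.85], [-2.86, 2.86]. Speed limits (rad/s): [2.39, 2.39, 3.01, 3.01, 3.14, 3.14, 3.14].

### API

Orientations are given as a unit quaternion [w, x, y, z].
In Python, from bench import arm gives the robot as it stands. The module is installed in compiled form; this text tells all that it offers.
- The arm moves only by the shell command python3 -m creep 'ROWS' [OPENING] [FORCE]. ROWS is JSON, a list that holds one entry, the list of rows, each a list of 4 numbers: the shift along the world's x, y, z in mm, then the turn about the world's z in degrees. A call has 1 to 8 rows; each row shifts and turns the commanded pose from where the row before left it; what a row does not reach is not made up. A row lasts 1/12 s, in which the tool goes at most 41.7 mm and 7.16 degrees, less where a joint would pass 70% of its speed; a pose out of reach is approached as far as the arm can. A call is refused whole if a number of a shift passes 41.7 or a number of a turn 7.16, either way. A call with a gripper value outside its range is refused whole. OPENING is the finger opening in mm, from 0 to 85.4, set as the call begins (- or left out, the last holds). The fingers move at their own pace and stop on an object; FORCE is the grip in N (left out, the last holds). Time passes only in rows, so rows that do not move let the fingers close. It gives the time, the measured TCP pose, the force, the opening and the grip force at its end, in the units of the state.
- arm.get_state(): the state, without advancing time (a new reading comes with each control period).
- arm.get_image(name): name is "scene" or "top"; returns (picture, depth): 420x560x3 uint8, red, green, blue; 420x560 float32, m along the optical axis (not along the pixel's ray), 0 where there is no reading.
- arm.camera_params(name): a dict with "intrinsics" (3x3 intrinsics, pixels), "dist" ([k1, k2, p1, p2, k3] as OpenCV has them; the pictures are not rectified), "R" (3x3) and "t" (3): a world point X has camera coordinates R X + t. Camera axes: x right, y down, z forward; pixel columns grow to the right and rows downward; lengths in m; the calibration is good to about 2 mm. A picture is of the moment at which its call begins. camera_params takes no time and is no camera call.
- arm.sign_off(): hands the job in; it is judged then, once.
Trained networks look in the newest picture that a camera, given by its name, has taken for a name from the list of things; names that differ only in an ending like _2 or _b are one class to them, and where a whole thing is asked for, a point or a joint stands for the part that bears it (a point fixed in the world has none). Each returns a list of dicts, best first, with "score" (0 to 1); they miss things now and then, are a little off and sometimes report something else, mostly with a low value. They report only what shows in the picture. A call takes as long as a camera call.
- arm.cut_out(label, camera): "mask" (420x560 bool, what is visible of it) and "box" ([centre column, centre row, width, height] in pixels, round what is visible of it).
The state is a dict: "clock": time; "joints": joint angles; "qvel": joint speeds; "effort": joint torques, N m; "tool_pos": TCP position; "tcp_rot": TCP orientation; "ft_force": force on the tool from outside, world axes, zero at the start; "moment": the same for the moment, N m; "opening": opening from 0.0 (shut) to 1.0 (fully open); "finger_force": force on a finger pad.
Only numpy, scipy, OpenCV 4.12 (cv2) and the standard library are available. Lean on these libraries where they do the work, as an engineer would, in place of code of your own. Each camera call takes 0.05 s, during which the arm holds its last target. There are 200 camera calls.

## Working session

There is one attempt and no reset: what is moved stays moved. The work goes in short steps, Python scripts to look and compute and a shell command to move; the robot and the scene stay as the last step left them, time stands still between calls to the robot, and variables do not carry over. Pictures are saved under pics/ and viewed, at most 10 in all, crops included, and the job is handed in when it is done.

```bash
mkdir -p pics
cat > h.py <<'E'
import numpy as np,cv2
from bench import arm
def ray(cam,uv):
    p=arm.camera_params(cam);K=np.array(p["intrinsics"],float);R=np.array(p["R"]);t=np.array(p["t"])
    n=cv2.undistortPoints(np.array([uv],float).reshape(-1,1,2),K,np.array(p["dist"],float)).reshape(-1,2)
    d=np.c_[n,np.ones(len(n))]
    return -R.T@t,d@R   # origin, dirs with unit depth
def onz(cam,uv,z):
    o,d=ray(cam,uv); return o+d*((z-o[2])/d[:,2])[:,None]
def cloud(cam,dep,m):
    v,u=np.nonzero(m&(dep>0)); o,d=ray(cam,np.c_[u,v]); return o+d*dep[v,u][:,None]
E
python3 - <<'E'
from h import *
ims={}
for c in("scene","top"):
    im,d=arm.get_image(c);ims[c]=(im,d);cv2.imwrite(f"pics/{c}0.png",im[:,:,::-1]);np.savez(f"pics/{c}0.npz",im=im,d=d)
    p=arm.camera_params(c);print(c,np.round(-np.array(p["R"]).T@np.array(p["t"]),3),np.round(np.array(p["R"])[2],2),p["intrinsics"][0][0])
for l in("manifold","tray","socket_small","socket_medium","socket_large","nut_small","nut_medium","nut_large","spanner","ferrule_jar","septa_jar"):
  for c in("scene","top"):
    im,d=ims[c]
    for r in arm.cut_out(l,c)[:3]:
        P=cloud(c,d,r["mask"])
        print(l,c,round(r["score"],2),np.round(r["box"]),r["mask"].sum(), np.round(np.median(P,0),3) if len(P) else None, np.round(np.percentile(P,98,axis=0),3) if len(P) else None)
s=arm.get_state();print(s["clock"],s["tool_pos"],s["tcp_rot"],s["ft_force"])
E
```

```text
scene [0.272 0.448 0.718] [ 0.32 -0.53 -0.79] 414.55528845915774
top [3.590e-01 1.000e-03 1.034e+00] [ 0.18 -0.02 -0.98] 492.7510643656222
manifold scene 0.58 [231. 281. 113. 117.] 3678 [0.535 0.184 0.031] [0.579 0.318 0.042]
manifold top 0.57 [181. 204. 136.  47.] 3136 [0.54  0.162 0.036] [0.59  0.315 0.043]
manifold top 0.16 [193. 204.  12.  11.] 99 [0.55  0.153 0.057] [0.56  0.163 0.062]
tray scene 0.69 [350. 170. 102.  58.] 2071 [ 0.496 -0.198  0.005] [ 0.619 -0.159  0.013]
tray top 0.96 [369. 222.  56. 107.] 3770 [ 0.5   -0.205  0.004] [ 0.619 -0.161  0.014]
socket_small scene 0.51 [350. 158.  14.  27.] 331 [ 0.511 -0.202  0.047] [ 0.541 -0.197  0.074]
socket_small top 0.53 [369. 214.  18.  15.] 233 [ 0.512 -0.205  0.068] [ 0.536 -0.197  0.075]
socket_small top 0.4 [374. 254.  22.  20.] 319 [ 0.435 -0.21   0.05 ] [ 0.454 -0.2    0.074]
socket_medium scene 0.53 [324. 152.  14.  31.] 307 [ 0.573 -0.188  0.045] [ 0.588 -0.182  0.074]
socket_medium top 0.66 [365. 188.  20.  15.] 280 [ 0.573 -0.193  0.06 ] [ 0.588 -0.182  0.075]
socket_medium top 0.15 [372. 215.  20.  18.] 237 [ 0.51
[... 1299 characters left out ...]
746 0.225 0.008]
spanner top 0.59 [200. 125.  76.  16.] 457 [0.734 0.151 0.006] [0.743 0.226 0.01 ]
ferrule_jar scene 0.68 [255. 150.  19.  19.] 229 [ 0.72  -0.122  0.029] [ 0.738 -0.113  0.043]
ferrule_jar top 0.71 [325. 120.  11.  19.] 259 [ 0.719 -0.127  0.031] [ 0.751 -0.113  0.044]
ferrule_jar top 0.47 [161. 205.  13.  14.] 143 [0.546 0.217 0.057] [0.561 0.23  0.061]
septa_jar scene 0.83 [370. 243.  21.  30.] 600 [ 0.368 -0.018  0.043] [ 0.391 -0.007  0.061]
septa_jar top 0.97 [287. 291.  24.  32.] 458 [ 0.37  -0.03   0.047] [ 0.392 -0.01   0.062]
1.2 [ 0.20242233 -0.59132117  0.24229676] [2.64289485e-05 9.86431218e-01 1.64175063e-01 8.33479934e-06] [ 0.18230491 -0.5327226   0.49502756]
```

Run:
```python
import cv2
a=cv2.imread("pics/scene0.png")[90:390,150:430];b=cv2.imread("pics/top0.png")[90:310,90:420]
cv2.imwrite("pics/a.png",cv2.resize(a,(560,600),interpolation=cv2.INTER_CUBIC));cv2.imwrite("pics/b.png",cv2.resize(b,(800,533),interpolation=cv2.INTER_CUBIC))
```

```text
(no output)
```

View pics/a.png

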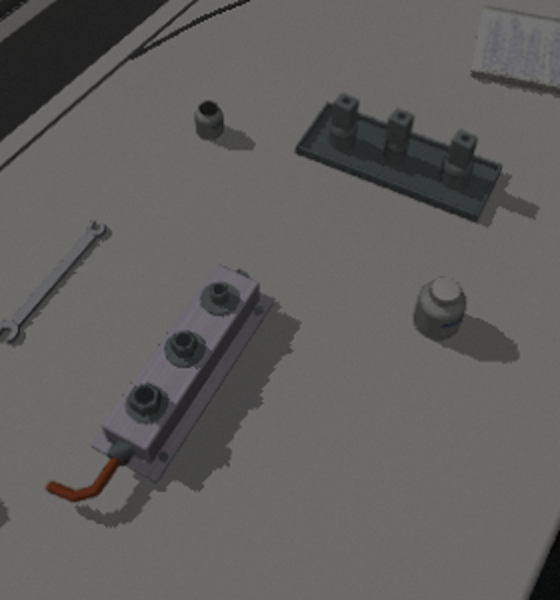

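View pics/b.png

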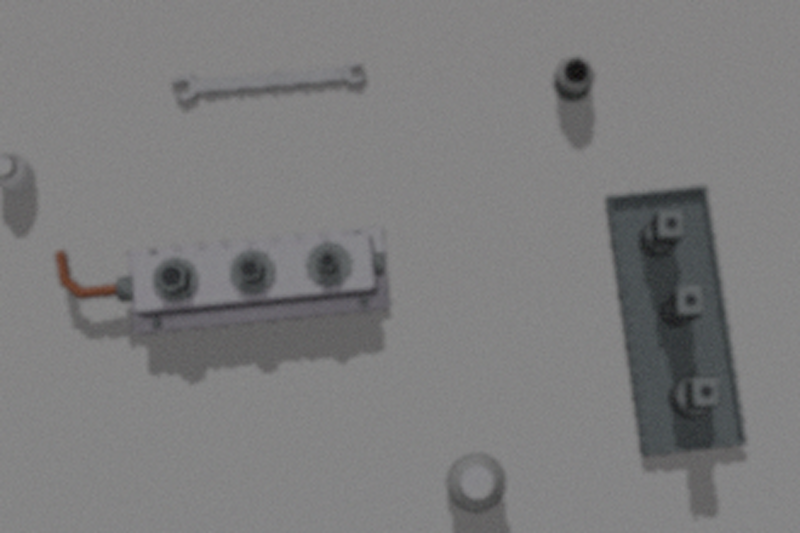

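The views show the manifold on the left, with its copper tube at +y. The nut at the tube end, top pixel (161,205), looks the largest. The tray is on the right: the socket with the widest body is nearest the robot (375,254), the thinnest is in the middle (369,214) and the medium one is farthest (365,188). Next I'll measure positions, sizes and yaws.

```bash
cat > m.py <<'E'
from h import *
D={c:np.load(f"pics/{c}0.npz") for c in("scene","top")}
C={c:cloud(c,D[c]["d"],np.ones((420,560),bool)) for c in D}
def near(P,c,r,z0,z1): return P[(np.hypot(P[:,0]-c[0],P[:,1]-c[1])<r)&(P[:,2]>z0)&(P[:,2]<z1)]
for n,c in {"near":(.437,-.209),"mid":(.512,-.203),"far":(.575,-.19)}.items():
  for k in C:
    T=near(C[k],c,.03,.066,.085);B=near(C[k],c,.03,.012,.03)
    r=cv2.minAreaRect(T[:,:2].astype(np.float32)*1000)
    print(n,k,"top",len(T),np.round(T.mean(0),4),np.round(r[0]),np.round(r[1],1),round(r[2],1),"z",np.round(np.median(T[:,2]),4))
    # body circle fit: visible arc
    from scipy.optimize import least_squares
    if len(B)>8:
      f=least_squares(lambda p:np.hypot(B[:,0]-p[0],B[:,1]-p[1])-p[2],[c[0],c[1],.015],loss="soft_l1",f_scale=.001);print("   body",len(B),np.round(f.x*1000,1))
for c in((.545,.218),(.55,.153),(.555,.09)):
  for k in C:
    T=near(C[k],c,.022,.0535,.062);W=near(C[k],c,.03,.0415,.0445)
    r=cv2.minAreaRect(T[:,:2].astype(np.float32)*1000);print("nut",k,len(T),np.round(T.mean(0),4),np.round(r[0],1),np.round(r[1],1),round(r[2],1),np.round(np.median(T[:,2]),4))
for k in C:
    P=C[k];q=P[(abs(P[:,0]-.545)<.08)&(abs(P[:,1]-.155)<.15)&(P[:,2]>.036)&(P[:,2]<.042)]
    r=cv2.minAreaRect(q[:,:2].astype(np.float32)*1000);print("block",k,len(q),r,np.median(q[:,2]))
    q=P[(abs(P[:,0]-.5)<.15)&(abs(P[:,1]+.2)<.08)&(P[:,2]>.0095)&(P[:,2]<.016)]
    r=cv2.minAreaRect(q[:,:2].astype(np.float32)*1000);print("tray",k,len(q),r)
# rectified crops
rows=[]
for k in("scene","top"):
  p=arm.camera_params(k);row=[]
  for c,z in(((.545,.219),.057),((.55,.154),.057),((.555,.09),.057),((.437,-.209),.072),((.512,-.203),.072),((.575,-.19),.072)):
    g=np.arange(-25,25,.4)/1000
    Y,X=np.meshgrid(-g,-g) # up = +x, left = +y
    W=np.stack([c[0]+X,c[1]+Y,np.full_like(X,z)],-1).reshape(-1,3)
    uv,_=cv2.projectPoints(W,cv2.Rodrigues(np.array(p["R"]))[0],np.array(p["t"],float),np.array(p["intrinsics"],float),np.array(p["dist"],float))
    uv=uv.reshape(len(g),len(g),2).astype(np.float32)
    i=cv2.remap(D[k]["im"],uv[...,0],uv[...,1],cv2.INTER_CUBIC)
    i=cv2.normalize(i,None,0,255,cv2.NORM_MINMAX)
    i[::25,::1]=i[::25,::1]//2+60;i[:,::25]=i[:,::25]//2+60
    row.append(cv2.resize(i,(250,250),interpolation=cv2.INTER_CUBIC))
  rows+= [np.hstack(row[:3]),np.hstack(row[3:])]
cv2.imwrite("pics/n.png",cv2.resize(np.vstack([rows[0],rows[2]]),None,fx=1,fy=1)[:,:,::-1])
E
python3 m.py
```

```text
near scene top 95 [ 0.4394 -0.2153  0.0714] [ 439. -217.] [24.1 24. ] 87.6 z 0.0716
   body 83 [ 440.4 -218.7   18.2]
near top top 132 [ 0.4371 -0.2157  0.0712] [ 437. -216.] [21.7 22.2] 89.0 z 0.0711
   body 36 [ 437.5 -217.9   17.7]
mid scene top 93 [ 0.5127 -0.2083  0.0713] [ 513. -211.] [25.2 24.3] 85.5 z 0.0718
   body 65 [ 514.  -211.1   13.5]
mid top top 124 [ 0.5127 -0.208   0.0714] [ 513. -209.] [20.  22.8] 89.6 z 0.0717
   body 31 [ 513.2 -209.9   13.4]
far scene top 84 [ 0.5774 -0.1957  0.0715] [ 578. -197.] [25.6 23.9] 83.8 z 0.0719
   body 75 [ 578.8 -198.7   15.6]
far top top 133 [ 0.5768 -0.1969  0.0712] [ 577. -197.] [22.5 22.9] 88.8 z 0.0711
   body 31 [ 578.2 -197.1   15.5]
nut scene 150 [0.5463 0.219  0.0562] [546.4 218.8] [24.7 25.4] 37.5 0.0564
nut top 126 [0.5453 0.2184 0.0574] [545.1 218.3] [25.  24.4] 0.3 0.0571
nut scene 92 [0.5514 0.1537 0.0566] [551.6 153.8] [20.5 21.5] 65.7 0.0565
nut top 89 [0.5505 0.1533 0.0575] [550.4 153.8] [21.3 19.9] 43.7 0.0574
nut scene 53 [0.5562 0.0889 0.0564] [556.8  88.2] [15.5 15.8] 75.6 0.0564
nut top 56 [0.5559 0.0883 0.0568] [555.4  88.5] [16.  15.8] 46.6 0.0568
block scene 1757 ((551.636962890625, 153.40756225585938), (50.92514419555664, 205.08740234375), 4.234563827514648) 0.03956303089359858
tray scene 432 ((508.7439270019531, -209.3948211669922), (229.56129455566406, 93.80748748779297), 4.303768634796143)
block top 1461 ((550.321533203125, 159.26315307617188), (50.69397735595703, 216.18011474609375), 4.4326982498168945) 0.039825432355861556
tray top 517 ((507.7861328125, -207.8987274169922), (230.30274963378906, 88.98963165283203), 5.234719276428223)
```

View pics/n.png

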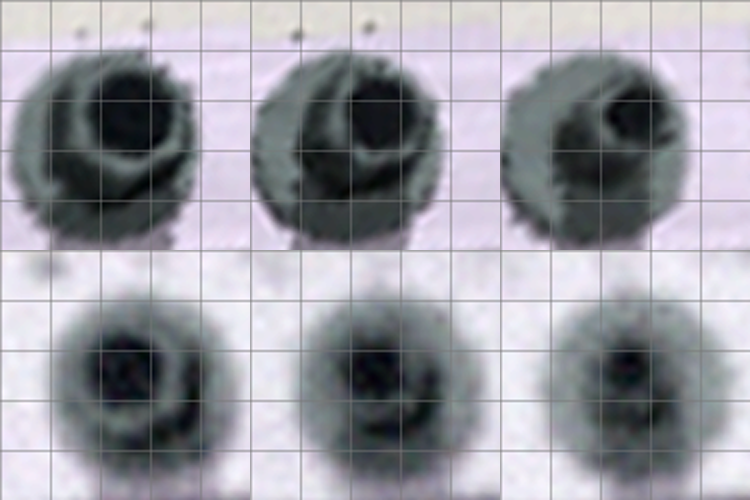

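The sizes are clear: the tube-end nut measures about 25 mm (large), and the near socket's body radius is about 18 mm (also large). Next I'll fit yaws for the socket block and the nut from the depth on their side faces.

```bash
cat > fit.py <<'E'
from h import *
def near(P,c,r,z0,z1): return P[(np.hypot(P[:,0]-c[0],P[:,1]-c[1])<r)&(P[:,2]>z0)&(P[:,2]<z1)]
from scipy.optimize import least_squares
def poly(Q,c,hs,angs,y): # signed dist to prism with half widths
    a=np.radians(y+np.array(angs)); n=np.c_[np.cos(a),np.sin(a)]
    return ((Q[:,:2]-c)@n.T-np.array(hs)).max(1)
def scan(Q,c0,hs,angs,ys):
    out=[]
    for y in ys:
        f=least_squares(lambda c:poly(Q,c,hs,angs,y)*1000,c0,loss="soft_l1",x_scale=.001,diff_step=1e-4)
        out.append((f.cost/len(Q),y,*np.round(f.x*1000,1)))
    return np.array(out)
HEX=([.0125]*6,[30+60*i for i in range(6)])   # yaw = direction of corner (x axis)
BLK=([.012,.011]*2,[0,90,180,270])
E
cat > f1.py <<'E'
from fit import *
D={c:np.load(f"pics/{c}0.npz") for c in("scene","top")}
for k in D:
    P=cloud(k,D[k]["d"],np.ones((420,560),bool))
    Q=near(P,(.546,.2188),.0185,.0455,.0548)
    o=scan(Q,(.546,.2188),*HEX,np.arange(-30,30,4));print("nut",k,len(Q));print(np.c_[np.round(o[:,0],3),o[:,1:]].tolist())
    for nm,c in(("near",(.438,-.217)),("mid",(.513,-.210)),("far",(.578,-.198))):
        Q=near(P,c,.024,.037,.0685);o=scan(Q,c,*BLK,np.arange(-44,136,4));i=o[:,0].argsort()[:8];print(nm,k,len(Q),np.c_[np.round(o[i,0],3),o[i,1:]].tolist())
E
python3 f1.py
```

```text
nut scene 63
[[0.719, -30.0, 547.7, 218.6], [0.712, -26.0, 547.8, 218.5], [0.673, -22.0, 547.7, 218.5], [0.617, -18.0, 547.7, 218.4], [0.556, -14.0, 547.6, 218.3], [0.492, -10.0, 547.7, 218.3], [0.434, -6.0, 547.7, 218.2], [0.429, -2.0, 547.6, 218.3], [0.464, 2.0, 547.5, 218.4], [0.511, 6.0, 547.5, 218.4], [0.581, 10.0, 547.4, 218.5], [0.637, 14.0, 547.5, 218.5], [0.684, 18.0, 547.6, 218.5], [0.717, 22.0, 547.8, 218.7], [0.73, 26.0, 547.8, 218.6]]
near scene 127 [[0.317, 88.0, 439.1, -219.6], [0.334, -4.0, 440.0, -218.7], [0.336, 0.0, 440.0, -218.6], [0.355, 92.0, 439.1, -219.6], [0.359, 84.0, 438.9, -219.6], [0.405, -8.0, 439.9, -218.7], [0.415, 4.0, 439.9, -218.6], [0.454, 96.0, 439.3, -219.5]]
mid scene 121 [[0.28, 0.0, 513.8, -211.0], [0.291, 92.0, 513.1, -212.0], [0.292, 88.0, 513.0, -212.0], [0.3, 4.0, 513.8, -211.0], [0.33, -4.0, 513.9, -211.0], [0.362, 84.0, 512.9, -211.9], [0.371, 96.0, 513.3, -211.9], [0.405, 8.0, 513.8, -211.0]]
far scene 125 [[0.324, 88.0, 578.0, -199.7], [0.334, 0.0, 578.9, -198.8], [0.357, 92.0, 578.2, -199.7], [0.358, -4.0, 579.0, -198.8], [0.372, 84.0
[... 600 characters left out ...]
.474, -4.0, 437.7, -216.5], [0.521, 4.0, 437.6, -216.3], [0.542, -8.0, 437.7, -216.6], [0.57, 88.0, 437.0, -217.3], [0.592, 8.0, 437.6, -216.2], [0.594, 92.0, 437.1, -217.3], [0.61, 84.0, 436.8, -217.4]]
mid top 58 [[0.244, 0.0, 513.4, -209.8], [0.29, -4.0, 513.3, -209.7], [0.306, 4.0, 513.4, -209.8], [0.335, 92.0, 512.5, -210.8], [0.343, 88.0, 512.4, -210.8], [0.406, -8.0, 513.3, -209.7], [0.411, 96.0, 512.5, -210.8], [0.448, 8.0, 513.4, -209.8]]
far top 69 [[0.34, 88.0, 577.2, -198.7], [0.343, -4.0, 578.4, -197.7], [0.345, 0.0, 578.2, -197.8], [0.371, 84.0, 577.3, -198.6], [0.388, 92.0, 577.3, -198.7], [0.411, -8.0, 578.4, -197.7], [0.431, 4.0, 578.1, -197.7], [0.489, 96.0, 577.3, -198.6]]
```

Large socket: centre (0.439, -0.218), yaw about -2°, top at 72 mm. Nut: centre (0.5467, 0.2188), yaw about -4°, top at 57 mm. The fingers now lie along -71°, and I need -92°, so the turn is -21°.

```bash
python3 -m creep '[[[14.8,23.3,-5.5,-7],[14.8,23.3,-5.5,-7],[14.8,23.3,-5.5,-7],[14.8,23.3,-5.5,0],[14.8,23.3,-5.5,0],[14.8,23.3,-5.5,0],[14.8,23.3,-5.5,0],[14.8,23.3,-5.5,0]]]' 50 40; python3 -m creep '[[[14.8,23.3,-5.5,0],[14.8,23.3,-5.5,0],[14.8,23.3,-5.5,0],[14.8,23.3,-5.5,0],[14.8,23.3,-5.5,0],[14.8,23.3,-5.5,0],[14.8,23.3,-5.5,0],[14.8,23.3,-5.5,0]]]'; python3 -m creep '[[[0,0,0,0],[0,0,0,0],[0,0,0,0]]]'
```

```text
clock: 1.87
tool_pos: [0.3214, -0.4038, 0.1983]
tcp_rot: [0.0, 1.0, -0.018, 0.0]
ft_force: [1.0, 0.0, -0.8]
opening: 0.586
finger_force: 0.0
clock: 2.53
tool_pos: [0.4399, -0.2174, 0.1543]
tcp_rot: [0.0, 1.0, -0.018, 0.0]
ft_force: [0.3, 0.1, 0.3]
opening: 0.58
finger_force: 0.0
clock: 2.78
tool_pos: [0.439, -0.2191, 0.1544]
tcp_rot: [0.0, 1.0, -0.018, -0.0]
ft_force: [-0.5, 0.3, 0.2]
opening: 0.585
finger_force: 0.0
```

```bash
python3 -m creep '[[[0,1.3,-25,0],[0,0,-25,0],[0,0,-20,0],[0,0,-15,0],[0,0,-9,0],[0,0,-8,0],[0,0,0,0],[0,0,0,0]]]'; python3 -m creep '[[[0,0,0,0],[0,0,0,0],[0,0,0,0],[0,0,0,0],[0,0,0,0],[0,0,0,0],[0,0,0,0],[0,0,0,0]]]' 10 60
```

```text
clock: 3.45
tool_pos: [0.4392, -0.2178, 0.0526]
tcp_rot: [0.0, 1.0, -0.019, 0.0]
ft_force: [0.1, -0.9, 1.1]
opening: 0.583
finger_force: 0.0
clock: 4.12
tool_pos: [0.4398, -0.2175, 0.0532]
tcp_rot: [0.0, 1.0, -0.018, 0.001]
ft_force: [-1.7, 0.4, 5.8]
opening: 0.243
finger_force: 58.6
```

```bash
python3 -m creep '[[[0,0,5,0],[0,0,15,0],[0,0,25,0],[0,0,25,0],[0,0,30,0],[0,0,0,0],[0,0,0,0]]]'; python3 -m creep '[[[6,24.2,0,5.8],[6,24.2,0,5.8],[6,24.2,0,5.8],[6,24.2,0,5.8],[6,24.2,0,5.8],[6,24.2,0,5.8],[6,24.2,0,5.8],[6,24.2,0,5.8]]]';python3 -m creep '[[[6,24.2,0,5.8],[6,24.2,0,5.8],[6,24.2,0,0],[6,24.2,0,0],[6,24.2,0,0],[6,24.2,0,0],[6,24.2,0,0],[6,24.2,0,0]]]';python3 -m creep '[[[6,24.2,0,0],[5.5,24.2,0,0],[0,0,0,0],[0,0,0,0],[0,0,0,0]]]'
python3 - <<'E'
from fit import *
im,d=arm.get_image("scene");s=arm.get_state()
cv2.imwrite("pics/g.png",cv2.resize(im[180:340,140:340],(800,640))[:600,:,::-1])
P=cloud("scene",d,np.ones((420,560),bool));t=s["tool_pos"]
print(s["tool_pos"],s["joints"],s["moment"],s["ft_force"])
for z0 in(.003,.015):
  B=near(P,t,.03,t[2]-.049+z0,t[2]-.049+z0+.014)
  f=least_squares(lambda p:np.hypot(B[:,0]-p[0],B[:,1]-p[1])-.0181,[t[0],t[1]],loss="soft_l1",f_scale=.001,x_scale=.001);print("body",len(B),f.x)
E
```

```text
clock: 4.7
tool_pos: [0.4401, -0.2177, 0.1541]
tcp_rot: [0.001, 1.0, -0.018, 0.002]
ft_force: [-1.2, 0.2, -1.5]
opening: 0.249
finger_force: 58.8
clock: 5.37
tool_pos: [0.4864, -0.0224, 0.1512]
tcp_rot: [-0.001, 0.925, 0.379, -0.001]
ft_force: [0.6, 0.4, -1.2]
opening: 0.25
finger_force: 58.8
clock: 6.03
tool_pos: [0.5345, 0.1709, 0.1508]
tcp_rot: [-0.0, 0.883, 0.469, -0.001]
ft_force: [0.8, 0.8, -1.4]
opening: 0.247
finger_force: 58.8
clock: 6.45
tool_pos: [0.5459, 0.2175, 0.151]
tcp_rot: [0.0, 0.883, 0.469, -0.001]
ft_force: [0.4, -0.3, -0.3]
opening: 0.246
finger_force: 58.9
[0.54616162 0.21695397 0.15126652] [-0.11110791  0.48717025 -0.47116426  1.76060248  0.26306159  0.95879467
 -1.28417826] [-0.03444988 -0.0166469  -0.01064472] [ 0.39210356 -0.0263158  -1.15238769]
body 95 [0.54619023 0.21563277]
body 132 [0.54642656 0.21504057]
```

View pics/g.png

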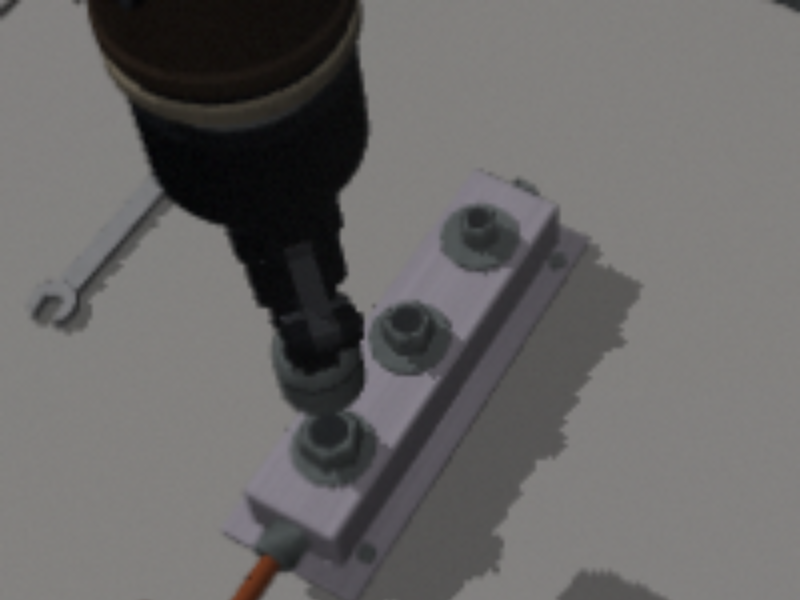

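The socket hangs upright in the jaws, and the nut (crop ~335,440) is just in front of and below it. In this same camera the socket needs to shift about (+1.1, +2.6) mm.

```bash
python3 -m creep '[[[1.1,2.6,0,0],[0,0,-15,0],[0,0,-15,0],[0,0,-10,0],[0,0,0,0],[0,0,0,0]]]'
python3 - <<'E'
from fit import *
for i in range(2):
  im,d=arm.get_image("scene");s=arm.get_state()
  P=cloud("scene",d,np.ones((420,560),bool));t=s["tool_pos"];print(t,s["ft_force"])
  B=near(P,t,.03,t[2]-.049+.005,t[2]-.049+.028)
  f=least_squares(lambda p:np.hypot(B[:,0]-p[0],B[:,1]-p[1])-.0181,[t[0],t[1]],loss="soft_l1",f_scale=.001,x_scale=.001);print("body",len(B),f.x)
E
```

```text
clock: 7.0
tool_pos: [0.5476, 0.2204, 0.112]
tcp_rot: [-0.0, 0.884, 0.468, -0.001]
ft_force: [-0.3, -0.4, -0.6]
opening: 0.248
finger_force: 58.9
[0.5480176  0.22079737 0.11263176] [0.4700211  0.126097   0.23547482]
body 168 [0.54795516 0.21850139]
[0.54823959 0.22103665 0.11301944] [-0.339635    0.31670875 -0.35386271]
body 166 [0.54835629 0.21893342]
```

```bash
python3 -m creep '[[[0,0,-2,0],[0,0,-2,0],[0,0,-2,0],[0,0,-1,0],[0,0,-1,0],[0,0,0,0]]]'; python3 -m creep '[[[0,0,-1,0],[0,0,-1,0],[0,0,-1,0],[0,0,0,0]]]'; python3 -c "
from bench import arm;s=arm.get_state();print(s['tool_pos'],s['moment'])"
```

```text
clock: 7.6
tool_pos: [0.5477, 0.2209, 0.1041]
tcp_rot: [0.0, 0.883, 0.469, -0.0]
ft_force: [-0.2, 0.1, -0.4]
opening: 0.246
finger_force: 58.9
clock: 7.93
tool_pos: [0.5477, 0.2207, 0.101]
tcp_rot: [0.0, 0.883, 0.469, -0.0]
ft_force: [-0.2, -1.6, -1.6]
opening: 0.25
finger_force: 58.9
[0.54766025 0.22070277 0.10099236] [-0.34307418  0.05021315 -0.01322308]
```

It has gone past the nut's top without resistance, so I'll keep lowering it.

```bash
python3 -m creep '[[[0,0,-1.5,0],[0,0,-1.5,0],[0,0,-1.5,0],[0,0,0,0]]]'; python3 -m creep '[[[0,0,-1.5,0],[0,0,-1.5,0],[0,0,-1.5,0],[0,0,0,0]]]'; python3 -c "
from bench import arm;s=arm.get_state();print(s['tool_pos'],s['moment'])"
```

```text
clock: 8.27
tool_pos: [0.5477, 0.2207, 0.0964]
tcp_rot: [0.0, 0.883, 0.469, -0.0]
ft_force: [-0.3, -2.5, -1.3]
opening: 0.247
finger_force: 58.8
clock: 8.6
tool_pos: [0.5477, 0.2207, 0.0923]
tcp_rot: [0.0, 0.883, 0.469, -0.0]
ft_force: [-1.9, -3.0, 1.9]
opening: 0.248
finger_force: 59.1
[0.54768414 0.2207156  0.09231361] [-0.78066289  0.45825934  0.0273345 ]
```

```bash
python3 -m creep '[[[0,-0.4,-1,0],[0,0,-0.5,0],[0,0,0,0],[0,0,0,0]]]'; python3 -c "
from bench import arm;s=arm.get_state();print(s['tool_pos'],s['moment'],s['ft_force'])"
```

```text
clock: 8.93
tool_pos: [0.5478, 0.2208, 0.0923]
tcp_rot: [0.0, 0.883, 0.469, 0.0]
ft_force: [-4.7, -4.9, 14.7]
opening: 0.246
finger_force: 61.2
[0.54779876 0.22075184 0.09225468] [-1.07313145  1.43819325 -0.03250872] [-4.65421657 -4.85398408 14.74469501]
```

```bash
r(){ python3 -c "
from bench import arm;from math import *;s=arm.get_state();q=s['tcp_rot'];print('yaw',round(2*degrees(atan2(q[2],q[1])),2),'Mz',round(s['moment'][2],3),s['tool_pos'].round(4),s['ft_force'].round(1),s['joints'][6].round(2))"; }
python3 -m creep '[[[0,0,0.5,0],[0,0,0,0]]]' 10 90 >/dev/null; r
python3 -m creep '[[[0,0,0,-3],[0,0,0,0]]]' >/dev/null; r
python3 -m creep '[[[0,0,0,-3],[0,0,0,0]]]' >/dev/null; r
python3 -m creep '[[[0,0,0,-3],[0,0,0,0]]]' >/dev/null; r
python3 -m creep '[[[0,0,0,-3],[0,0,0,0]]]' >/dev/null; r
python3 -m creep '[[[0,0,0,-3],[0,0,0,0]]]' >/dev/null; r
```

```text
yaw 55.9 Mz 0.026 [0.5478 0.2207 0.0923] [-3.5 -4.5 10.1] -1.33
yaw 52.73 Mz -0.077 [0.5479 0.2204 0.0923] [-3.4 -5.2 10.3] -1.37
yaw 49.73 Mz 0.088 [0.5478 0.2202 0.0923] [-4.  -5.2 10.4] -1.42
yaw 46.72 Mz 0.071 [0.5477 0.22   0.0923] [-4.8 -5.9 11.9] -1.46
yaw 43.72 Mz 0.055 [0.5477 0.2199 0.0924] [-5.  -5.7 12.2] -1.51
yaw 40.72 Mz 0.029 [0.5478 0.2198 0.0923] [-4.7 -5.8 12.3] -1.55
```

```bash
r(){ python3 -c "
from bench import arm;from math import *;s=arm.get_state();q=s['tcp_rot'];print('yaw',round(2*degrees(atan2(q[2],q[1])),2),'Mz',round(s['moment'][2],3),s['tool_pos'].round(4),s['ft_force'].round(1),s['joints'][6].round(2),s['opening'].round(3))"; }
python3 -m creep '[[[0,0,0,-3],[0,0,0,0]]]' >/dev/null; r
python3 -m creep '[[[0,0,0,-3],[0,0,0,0]]]' >/dev/null; r
python3 -m creep '[[[0,0,0,-3],[0,0,0,0]]]' >/dev/null; r
python3 -m creep '[[[0,0,0,-3],[0,0,0,0]]]' >/dev/null; r
python3 -m creep '[[[0,0,0,-3],[0,0,0,0]]]' >/dev/null; r
```

```text
Traceback (most recent call last):
AttributeError: 'float' object has no attribute 'round'
Traceback (most recent call last):
AttributeError: 'float' object has no attribute 'round'
Traceback (most recent call last):
AttributeError: 'float' object has no attribute 'round'
Traceback (most recent call last):
AttributeError: 'float' object has no attribute 'round'
Traceback (most recent call last):
AttributeError: 'float' object has no attribute 'round'
```

```bash
r(){ python3 -c "
from bench import arm;from math import *;s=arm.get_state();q=s['tcp_rot'];print('yaw',round(2*degrees(atan2(q[2],q[1])),2),'M',s['moment'].round(3),s['tool_pos'].round(4),s['ft_force'].round(1),s['effort'][6].round(3))"; }
r
python3 -m creep '[[[0,0,0,-2],[0,0,0,0]]]' >/dev/null; r
python3 -m creep '[[[0,0,0,-2],[0,0,0,0]]]' >/dev/null; r
python3 -m creep '[[[0,0,0,-2],[0,0,0,0]]]' >/dev/null; r
python3 -m creep '[[[0,0,0,-2],[0,0,0,0]]]' >/dev/null; r
```

```text
yaw 25.71 M [-1.642  1.007  0.04 ] [0.548  0.2195 0.0924] [-4.8 -7.2 11.6] -0.691
yaw 23.77 M [-1.67   0.983  0.104] [0.548  0.2194 0.0923] [-4.2 -8.  11.3] -0.513
yaw 21.76 M [-1.746  1.037  0.107] [0.5481 0.2194 0.0923] [-3.9 -7.4 10.1] -0.516
yaw 19.76 M [-1.772  1.035  0.056] [0.5481 0.2193 0.0923] [-4.  -7.3 11.7] -0.517
yaw 17.76 M [-1.72   0.985  0.088] [0.5481 0.2193 0.0923] [-4.  -7.3 11.7] -0.517
```

```bash
r(){ python3 -c "
from bench import arm;from math import *;s=arm.get_state();q=s['tcp_rot'];print('yaw',round(2*degrees(atan2(q[2],q[1])),2),'M',s['moment'].round(3),s['tool_pos'].round(4),s['ft_force'].round(1),s['effort'][6].round(3))"; }
python3 -m creep '[[[0,0,0,-3],[0,0,0,-3],[0,0,0,-3],[0,0,0,0]]]' >/dev/null; r
python3 -m creep '[[[0,0,0,-3],[0,0,0,-2],[0,0,0,0],[0,0,0,0]]]' ; r
python3 - <<'E'
from fit import *
for k in("scene","top"):
  im,d=arm.get_image(k);cv2.imwrite(f"pics/{k}9.png",im[:,:,::-1]);t=arm.get_state()["tool_pos"]
  P=cloud(k,d,np.ones((420,560),bool));B=near(P,(.5476,.2184),.026,.046,.072)
  f=least_squares(lambda p:np.hypot(B[:,0]-p[0],B[:,1]-p[1])-.0181,[.5476,.2184],loss="soft_l1",f_scale=.001,x_scale=.001);print(k,"body",len(B),f.x)
  for n,c in(("mid",(.513,-.21)),("far",(.578,-.198))):
    T=near(P,c,.03,.066,.085);print(n,len(T),T.mean(0).round(4))
a=cv2.imread("pics/scene9.png")[90:390,150:430];cv2.imwrite("pics/a9.png",cv2.resize(a,(560,600),interpolation=cv2.INTER_CUBIC))
E
```

```text
yaw 8.68 M [-1.906  0.935 -0.011] [0.5482 0.219  0.0923] [-2.4 -7.8 11.3] -0.802
clock: 12.1
tool_pos: [0.5482, 0.2189, 0.0924]
tcp_rot: [0.001, 0.999, 0.033, 0.0]
ft_force: [-4.6, -8.0, 12.2]
opening: 0.241
finger_force: 88.6
yaw 3.83 M [-1.949  0.935  0.02 ] [0.5482 0.2189 0.0924] [-4.6 -8.  12.2] -0.114
scene body 168 [0.54779019 0.21829384]
mid 90 [ 0.5124 -0.2088  0.0712]
far 85 [ 0.5771 -0.1957  0.0715]
top body 21 [0.5457173  0.21904407]
mid 124 [ 0.5129 -0.2081  0.0716]
far 132 [ 0.5771 -0.1972  0.0712]
```

View pics/a9.png

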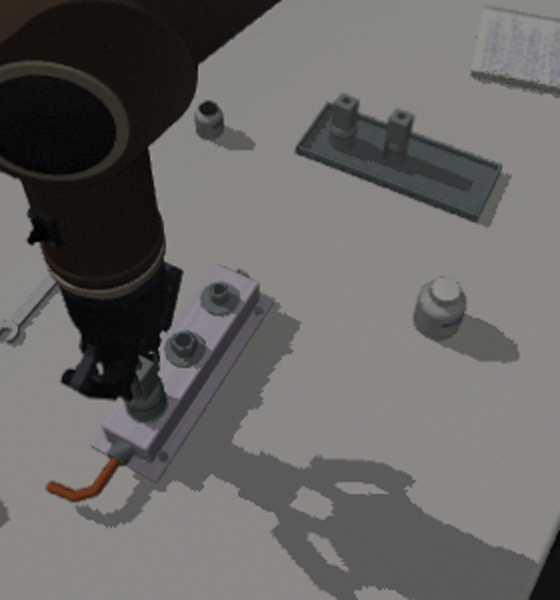

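The socket is seated: TCP height 92.3 mm, 12 N down, with its body circle centred on the nut's place. The middle and far sockets (tray crop ~400,130 and ~345,120) stand unmoved in the tray, and the jars and the other nuts haven't been touched. The tool has turned 52°, of which about 7–9° was play, so the nut has turned about 43–46°.

```bash
python3 -c "
from bench import arm;print(arm.sign_off())"
```

```text
the job is handed in; nothing more can be done
None
```

The job is handed in: the large socket fitted the nut at the copper-tube end, and it is still gripped and fully seated there after turning the nut clockwise by about 45° (estimated from the 52° tool turn minus play); the other two sockets are upright in the tray.

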